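Gauge two vial adapters and reject the tight one

ROBOT

A 6-joint arm with a two-finger parallel gripper is mounted at the origin on a cart in front of the work surface, level with it; the furniture and walls round the work are solid. World frame = base frame: x ahead of the robot, y to its left, z up, the work surface at z = 0. Lengths are in m, angles in rad, forces in N, time in s.
With the tool pointing down it reaches from about 0.375 to 0.9 m from the base axis. Payload 3.1 kg.
Tool frame: the origin (TCP) lies on the centre line of the jaws, within the pads' length; the fingertips stand 19 mm ahead of it and the grasp point (between the pads) is the TCP; z points along the fingers, y is the line along which they close (so a half turn about z gives the same grasp; the last joint's range is limited). The gripper opens to 85 mm and grips with 20 to 120 N. Pads are 22 mm wide; open, the fingers measure 114 mm over their backs; the gripper's body (76 mm by 85 mm) begins 54 mm behind the grasp point. The pads swing forward as they close: fully open they stand 13 mm farther back than shut.
Start: joints at [1.169, 0.527, 1.433, -0, 1.181, -0.178], TCP at [0.138, 0.61, 0.25] pointing down, gripper open.
Joint ranges: [-3.08, 3.08], [-0.75, 2.2], [0.22, 2.44], [-1.43, 4.57], [0, 2.65], [-2.85, 2.85]. Speed limits (rad/s): [2.79, 2.79, 3.14, 3.14, 3.14, 3.14].

INTERFACE

Orientations are given as a unit quaternion [x, y, z, w].
In Python, from station import manip gives the robot as it stands.
- The arm moves only by the tool servo_tool, never from a script. Its argument "rows" is a list that holds one entry, the list of rows, each a list of 7 numbers: the turn, a rotation vector about the tool's x, y, z in degrees, then the shift along the tool's x, y, z in m, then the gripper command: -1 is shut, 1 is fully open, values between are in proportion. In form: [[[wx, wy, wz, tx, ty, tz, jaw], ...]]. A call has 1 to 8 rows; each row shifts and turns the commanded pose from where the row before left it, along the tool's axes as they then stand; what a row does not reach is not made up. A row lasts 1/12 s, in which the tool goes at most 41.7 mm and 7.16 degrees, less where a joint would pass 70% of its speed; a pose out of reach is approached as far as the arm can. A call is refused whole if a number of a shift passes 0.0417 or a number of a turn 7.16, either way. A call with a gripper value outside its range is refused whole. The fingers move at their own pace and stop on an object; "squeeze" is the grip in N (left out, the last holds). Time passes only in rows, so rows that do not move let the fingers close. It gives the time, the measured TCP pose, the force, the opening and the grip force at its end, in the units of the state.
- manip.sense(): the state, without advancing time (a new reading comes with each control period).
- manip.snapshot(name): name is "scene" or "top" or "wrist"; returns the picture (384x512x3 uint8, blue, green, red); there is no depth.
- manip.camera_info(name): a dict with "K" (3x3 intrinsics, pixels), "k1" (the pictures are not rectified: a ray, as slopes to the right and down, at radius r is drawn at 1 + k1 r^2 times it, then the intrinsics apply), "camera_from_world" (4x4, takes a point from world to camera coordinates). Camera axes: x right, y down, z forward; pixel columns grow to the right and rows downward; lengths in m; the calibration is good to about 2 mm. A picture is of the moment at which its call begins: read the wrist's pose just before it. camera_info takes no time and is no camera call; for the wrist camera it gives the pose at the moment of the call.
- manip.sign_off(): hands the job in; it is judged then, once.
The state is a dict: "t": time; "q": joint angles; "qd": joint speeds; "tau": joint torques, N m; "tcp_pos": TCP position; "tool_rot": TCP orientation; "force": force on the tool from outside, world axes, zero at the start; "ft_torque": the same for the moment, N m; "finger_gap": opening from 0.0 (shut) to 1.0 (fully open); "gripper_force": force on a finger pad.
Only numpy, scipy, OpenCV 4.12 (cv2) and the standard library are available. Lean on these libraries where they do the work, as an engineer would, in place of code of your own. Each camera call takes 0.05 s, during which the arm holds its last target. There are 200 camera calls.

TASK

Two look-alike blue vial adapters stand in the gauging fixture, and one of them has a bore that turns too tight further down. Try them gently with the steel plug gauge, never forcing it; leave the gauge standing fully home, collar down, in the adapter that it passes, with that adapter still in its pocket. Then set the other adapter upright in the steel tray as the reject, and do not disturb the dropper bottle or the petri dish.

Things in the scene. Friction and masses are not known exactly. Their poses are not given: they have to be found in the camera images.
- gauge: Steel go plug gauge, upright in its stand, 150 g. Origin: centre of the plug's foot; z up its axis. Plug 18 mm across (chamfered foot) from z = 0 to 32 mm, collar 26 mm across to 37 mm, round dark handle 20 mm across to 87 mm, green band near the top. Fully home, the collar rests on an adapter's top and this origin is 14 mm above the adapter's. A tight bore stops the plug 20 mm below its mouth.
- stand: Fixed dark wooden block 56 x 56 x 36 mm with a 20 mm through hole in its middle, in which the gauge hangs by its collar (gauge origin 4 mm above the table). Origin: centre of its underside.
- adapter_1: Loose vial adapter in the fixture's left (+y) pocket: 42 x 42 x 46 mm, steel core, blue jacket (rim 1.5 mm below the top), 230 g. Origin: centre of its underside. A 19 mm bore opens in its top, drilled up to 2 mm off the middle; a good one takes the whole plug, a tight one narrows 20 mm down, unseen. Exactly one of the two adapters is tight, either one, at random.
- adapter_2: The same, in the right (-y) pocket of the fixture.
- fixture: Fixed grey base plate 80 (x) x 200 (y) x 12 mm with two dark-walled pockets 130 mm apart along its y. Origin: centre of its underside. Pockets 44.5 mm square inside (about 1 mm play), walls 6 mm thick, tops 28 mm above the table. In each an adapter stands on a sprung pad, 22 mm up (adapter top 68 mm up); pushed, the pad gives from about 2 N, then 1.2 N per mm, to a hard stop at 8 mm (12 N).
- pocket_left (a point): Centre of the left (+y) pocket, 65 mm from the fixture's origin along its +y, 22 mm above the table, at the level of the unloaded pad.
- pocket_right (a point): Centre of the right (-y) pocket, 65 mm from the fixture's origin along its -y, likewise.
- reject_tray: Fixed open stainless tray, 206 (x) x 150 (y) mm, floor 2 mm thick, walls 2 mm thick and 18 mm high, empty. Origin: centre of its underside.
- dropper: Bystander: brown dropper bottle, 33 mm across, 102 mm tall; origin at the centre of its underside.
- dish: Bystander: covered petri dish, 90 mm across, 15 mm high; origin at the centre of its underside.
Things that resemble listed ones, but are neither listed nor needed, are in the scene too. What is shaped like the adapter_1 but red is not meant. What is shaped like the adapter_2 but yellow is not meant.

How it is judged:
On the way, in this order (a step that is already met when the one before it is completed fails the run):
1. the gauge is fully home in one adapter, which still stands in its pocket (((horizontal distance between gauge and adapter_1 below 0.005 m and z of gauge in the frame of adapter_1 between 0.008 and 0.017 m and angle between the z axis of gauge and the z axis of adapter_1, either way round below 0.06 rad and horizontal distance between adapter_1 and pocket_left below 0.006 m and z of adapter_1 in the frame of fixture below 0.026 m and angle between adapter_1's own z axis and vertical below 0.06 rad) or (horizontal distance between gauge and adapter_2 below 0.005 m and z of gauge in the frame of adapter_2 between 0.008 and 0.017 m and angle between the z axis of gauge and the z axis of adapter_2, either way round below 0.06 rad and horizontal distance between adapter_2 and pocket_right below 0.006 m and z of adapter_2 in the frame of fixture below 0.026 m and angle between adapter_2's own z axis and vertical below 0.06 rad))), for 0.2 s.
2. the other adapter has been set upright in the steel tray, the gauge still home in the good one ((((horizontal distance between gauge and adapter_1 below 0.005 m and z of gauge in the frame of adapter_1 between 0.008 and 0.017 m and angle between the z axis of gauge and the z axis of adapter_1, either way round below 0.06 rad and horizontal distance between adapter_1 and pocket_left below 0.006 m and z of adapter_1 in the frame of fixture below 0.026 m and angle between adapter_1's own z axis and vertical below 0.06 rad) and x of adapter_2 in the frame of reject_tray between -0.085 and 0.085 m and y of adapter_2 in the frame of reject_tray between -0.058 and 0.058 m and height (world z) of adapter_2 below 0.008 m and angle between adapter_2's own z axis and vertical below 0.1 rad and linear speed of adapter_2 below 0.02 m/s) or ((horizontal distance between gauge and adapter_2 below 0.005 m and z of gauge in the frame of adapter_2 between 0.008 and 0.017 m and angle between the z axis of gauge and the z axis of adapter_2, either way round below 0.06 rad and horizontal distance between adapter_2 and pocket_right below 0.006 m and z of adapter_2 in the frame of fixture below 0.026 m and angle between adapter_2's own z axis and vertical below 0.06 rad) and x of adapter_1 in the frame of reject_tray between -0.085 and 0.085 m and y of adapter_1 in the frame of reject_tray between -0.058 and 0.058 m and height (world z) of adapter_1 below 0.008 m and angle between adapter_1's own z axis and vertical below 0.1 rad and linear speed of adapter_1 below 0.02 m/s))), for 0.2 s.
At the end, for the whole second after the job is handed in: The gauge stands in one adapter, within 5 mm of its middle and 0.06 rad of its axis, its collar within 3 mm of the top; that adapter is upright in its own pocket, within 6 mm of its centre and 4 mm of its level. The other stands still and upright (within 0.1 rad) on the tray floor, inside the walls ((((horizontal distance between gauge and adapter_1 below 0.005 m and z of gauge in the frame of adapter_1 between 0.008 and 0.017 m and angle between the z axis of gauge and the z axis of adapter_1, either way round below 0.06 rad and horizontal distance between adapter_1 and pocket_left below 0.006 m and z of adapter_1 in the frame of fixture below 0.026 m and angle between adapter_1's own z axis and vertical below 0.06 rad) and x of adapter_2 in the frame of reject_tray between -0.085 and 0.085 m and y of adapter_2 in the frame of reject_tray between -0.058 and 0.058 m and height (world z) of adapter_2 below 0.008 m and angle between adapter_2's own z axis and vertical below 0.1 rad and linear speed of adapter_2 below 0.02 m/s) or ((horizontal distance between gauge and adapter_2 below 0.005 m and z of gauge in the frame of adapter_2 between 0.008 and 0.017 m and angle between the z axis of gauge and the z axis of adapter_2, either way round below 0.06 rad and horizontal distance between adapter_2 and pocket_right below 0.006 m and z of adapter_2 in the frame of fixture below 0.026 m and angle between adapter_2's own z axis and vertical below 0.06 rad) and x of adapter_1 in the frame of reject_tray between -0.085 and 0.085 m and y of adapter_1 in the frame of reject_tray between -0.058 and 0.058 m and height (world z) of adapter_1 below 0.008 m and angle between adapter_1's own z axis and vertical below 0.1 rad and linear speed of adapter_1 below 0.02 m/s))); the robot touches nothing.
It fails at once if the gauge is forced: more than 20 N between the gauge and an adapter (contact force between gauge and adapter_1 above 20 N or contact force between gauge and adapter_2 above 20 N).
It fails at once if the dropper bottle or the petri dish is pushed more than 30 mm or the bottle is knocked over (distance of any of dropper, dish from where it was at the start of the episode above 0.03 m or angle between dropper's own z axis and vertical above 0.5 rad).
It also fails if it takes over 67 s, if anything falls off the work surface, if the arm or the gripper's body presses on something with over 40 N, if the wrist force passes 120 N, or if a joint passes its speed limit or range.

## Working session

There is one attempt and no reset: what is moved stays moved. The work goes in short steps, Python scripts to look and compute and a tool call to move; the robot and the scene stay as the last step left them, time stands still between calls to the robot, and variables do not carry over. Pictures are saved under pics/ and viewed, at most 10 in all, crops included, and the job is handed in when it is done.

Besides the shell and the picture viewer there is one more tool, called after "Emit:" as name(argument=value, ...), one argument or row to a line, values as JSON. servo_tool: Moves the arm, as the interface text tells. Its arguments: {"type":"object","properties":{"rows":{"type":"array","items":{"type":"array","items":{"type":"array","items":{"type":"number"}}}},"squeeze":{"type":"number"}},"required":["rows"]}

```bash
mkdir -p pics
cat > h.py <<'E'
import numpy as np, cv2
from station import manip
def cam(n):
    c=manip.camera_info(n); return np.array(c["K"]),c["k1"],np.array(c["camera_from_world"])
def ray(c,uv):
    K,k1,T=c; d=np.array([(uv[0]-K[0,2])/K[0,0],(uv[1]-K[1,2])/K[1,1]]); s=d.copy()
    for _ in range(30): s=d/(1+k1*(s@s))
    R=T[:3,:3]; o=-R.T@T[:3,3]; v=R.T@np.array([*s,1]); return o,v/np.linalg.norm(v)
def onz(c,uv,z):
    o,v=ray(c,uv); return o+v*(z-o[2])/v[2]
def tri(obs):
    A=np.zeros((3,3));b=np.zeros(3)
    for c,uv in obs:
        o,v=ray(c,uv);P=np.eye(3)-np.outer(v,v);A+=P;b+=P@o
    return np.linalg.solve(A,b)
def proj(c,p):
    K,k1,T=c; q=T[:3,:3]@np.array(p)+T[:3,3]; s=q[:2]/q[2]; s=s*(1+k1*(s@s)); return np.array([K[0,0]*s[0]+K[0,2],K[1,1]*s[1]+K[1,2]])
E
python3 - <<'E'
from h import *
s=manip.sense();print(s)
for n in("scene","top"):
    im=manip.snapshot(n);cv2.imwrite(f"pics/{n}0.png",im)
    c=cam(n);print(n,c[0][0,0],c[1],-c[2][:3,:3].T@c[2][:3,3])
a=cv2.imread("pics/scene0.png");b=cv2.imread("pics/top0.png")
cv2.imwrite("pics/a.png",cv2.resize(a,(800,600),interpolation=cv2.INTER_CUBIC));cv2.imwrite("pics/b.png",cv2.resize(b,(800,600),interpolation=cv2.INTER_CUBIC))
E
```

```text
{'t': 0.0, 'q': array([ 1.16943986e+00,  5.28432400e-01,  1.43392561e+00, -8.79046969e-06,
        1.18140730e+00, -1.78509713e-01]), 'qd': array([-2.01100556e-05,  5.34381194e-04, -2.05374623e-03,  1.31968620e-03,
        9.34356604e-04, -1.37534708e-03]), 'tau': array([-1.52527740e-03, -4.42349482e+01, -1.78023756e+01, -2.98638233e-04,
        8.57886480e-03, -4.57898636e-05]), 'tcp_pos': array([0.13783509, 0.60890506, 0.24934691]), 'tool_rot': array([ 1.11191236e-01,  9.93798435e-01, -1.04215414e-03, -3.06674761e-04]), 'force': array([-0.79070762, -0.43501932, -0.64978849]), 'ft_torque': array([0.05083261, 0.08530897, 0.01059661]), 'gripper_force': 0.0, 'finger_gap': 0.9985293066337334}
scene 380.76628687747734 0.019244185497791826 [-0.23865201  0.48322387  0.48244204]
top 482.28484378783907 0.042895390670483785 [0.2861969  0.06253446 1.39390046]
```

View pics/a.png

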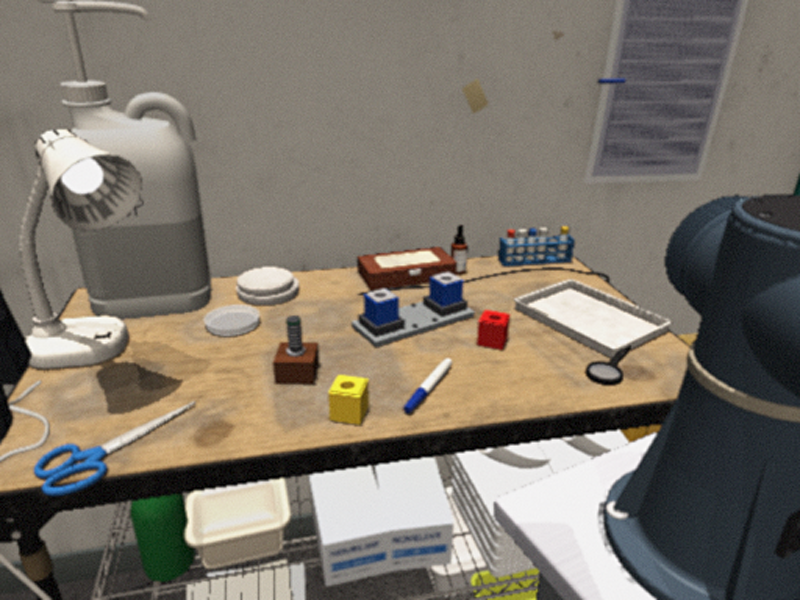

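View pics/b.png

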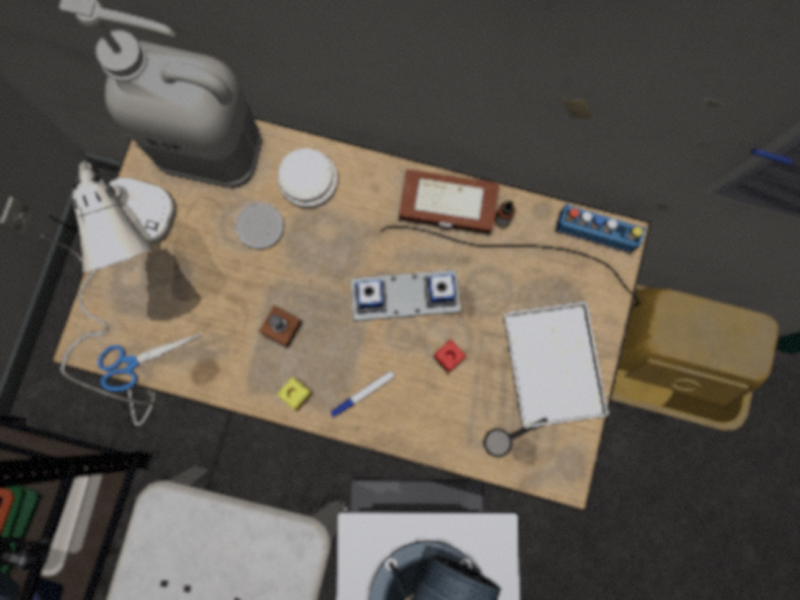

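Blue adapters: scene (380,305) and (446,290), top (369,291) and (441,287). The red block (scene 493,329) and yellow block (349,398) are decoys and are ignored. The gauge stands in the dark block at scene (294,335), top (281,324). The tray is at top (556,363), the dropper at top (505,213), and the dish is either top (259,226) (flat, grey) or the white stack at (308,177).

Run:
```python
from h import *
S=cam("scene");T=cam("top");k=.64
def t(n,a,b): print(n,tri([(S,np.array(a)*k),(T,np.array(b)*k)]).round(4))
t("gaugetop",(294,320),(280,323.5))
t("a1 bore",(380.5,293),(369.5,291)); t("a2 bore",(446,277),(441,287))
for n,p,z in [("fixTL",(351,280),.012),("fixTR",(457,272),.012),("fixBR",(461,311),.012),("fixBL",(354,319),.012),
 ("stL",(261,328),.036),("stT",(277,306),.036),("stR",(301,323),.036),("stB",(285,346),.036),
 ("trTL",(504,314),.018),("trTR",(584,303),.018),("trBR",(606,414),.018),("trBL",(524,426),.018),("drop",(505,208),.1),("a1",(369.5,291),.068),("a2",(441,287),.068),("red",(450,356),.046),("jugBR",(240,185),.0),("lamp",(145,265),.25)]:
  print(n,onz(T,np.array(p)*k,z).round(4))
W=cam("wrist");s=manip.sense()
print(W); print(s["tcp_pos"])
print("wrist cam pos",-W[2][:3,:3].T@W[2][:3,3], "proj tcp", proj(W,s["tcp_pos"]))
```

```text
gaugetop [0.4769 0.265  0.0866]
a1 bore [0.5377 0.1056 0.0691]
a2 bore [ 0.5461 -0.0226  0.0685]
fixTL [0.5686 0.1412 0.012 ]
fixTR [ 0.5855 -0.0572  0.012 ]
fixBR [ 0.5115 -0.0641  0.012 ]
fixBL [0.4949 0.1344 0.012 ]
stL [0.4734 0.3014 0.036 ]
stT [0.5141 0.2738 0.036 ]
stR [0.4831 0.2293 0.036 ]
stB [0.4409 0.2569 0.036 ]
trTL [ 0.5055 -0.143   0.018 ]
trTR [ 0.5274 -0.2913  0.018 ]
trBR [ 0.3244 -0.3234  0.018 ]
trBL [ 0.3016 -0.1753  0.018 ]
drop [ 0.6835 -0.1356  0.1   ]
a1 [0.5373 0.1046 0.068 ]
a2 [ 0.5457 -0.0234  0.068 ]
red [ 0.424  -0.0406  0.046 ]
jugBR [0.7552 0.3579 0.    ]
lamp [0.5407 0.4454 0.25  ]
(array([[296.02279455,   0.        , 257.78940492],
       [  0.        , 296.02279455, 187.41853741],
       [  0.        ,   0.        ,   1.        ]]), -0.07403791784732947, array([[ 0.22193395,  0.97506118, -0.00100755, -0.62372054],
       [ 0.9333583 , -0.21214275,  0.28954748, -0.03720211],
       [ 0.28211277, -0.06520082, -0.95716312,  0.3790409 ],
       [ 0.        ,  0.        ,  0.        ,  1.        ]]))
[0.13781153 0.6089856  0.24942704]
wrist cam pos [0.06621539 0.62498731 0.37294732] proj tcp [258.65868243 260.21690556]
```

Emit:
servo_tool(
  rows=[
    [[0,0,0,-0.0307,-0.0225,0,1],[0,0,0,-0.0307,-0.0225,0,1],[0,0,0,-0.0307,-0.0225,0,1],[0,0,0,-0.0307,-0.0225,0,1],[0,0,0,-0.0307,-0.0225,0,1],[0,0,0,-0.0307,-0.0225,0,1],[0,0,0,-0.0307,-0.0225,0,1],[0,0,0,-0.0307,-0.0225,0,1]],
  ],
)

```text
t: 0.77
tcp_pos: [0.3384, 0.3781, 0.2501]
tool_rot: [0.111, 0.994, -0.0, -0.0]
force: [-0.5, 1.1, -0.7]
finger_gap: 1.0
gripper_force: 0.0
```

Emit:
servo_tool(
  rows=[
    [[0,0,0,-0.0307,-0.0225,0,1],[0,0,0,-0.0307,-0.0225,0,1],[0,0,0,-0.0307,-0.0225,0,1],[0,0,0,-0.0307,-0.0225,0,1],[0,0,-5.9,0,0,0,1],[0,0,-5.9,0,0,0,1],[0,0,-5.9,0,0,0,1],[0,0,0,0,0,0,1]],
  ],
)

```text
t: 1.43
tcp_pos: [0.4377, 0.2642, 0.2499]
tool_rot: [-0.043, 0.999, -0.0, -0.001]
force: [-0.0, -0.5, -0.3]
finger_gap: 0.992
gripper_force: 0.0
```

```bash
cat >> h.py <<'E'
def shot(f,n="wrist",crop=None,s=1.5):
    c=cam(n);im=manip.snapshot(n);np.savez(f"pics/{f}.npz",K=c[0],k=c[1],T=c[2]);cv2.imwrite(f"pics/{f}_raw.png",im)
    if crop: x,y,w,h=crop; im=im[y:y+h,x:x+w]
    cv2.imwrite(f"pics/{f}.png",cv2.resize(im,None,fx=s,fy=s,interpolation=cv2.INTER_CUBIC))
def lc(f):
    d=np.load(f"pics/{f}.npz");return d["K"],float(d["k"]),d["T"]
def st():
    s=manip.sense();print("t",round(s["t"],2),"p",s["tcp_pos"].round(4),"q",s["tool_rot"].round(4),"F",s["force"].round(2),"gap",round(s["finger_gap"],4),"g",s["gripper_force"]);return s
E
python3 - <<'E'
from h import *
st();shot("w1")
E
```

```text
t 1.43 p [0.4377 0.2642 0.2499] q [-4.330e-02  9.991e-01 -1.000e-04 -5.000e-04] F [-0.03 -0.45 -0.25] gap 0.9924 g 0.0
```

View pics/w1.png

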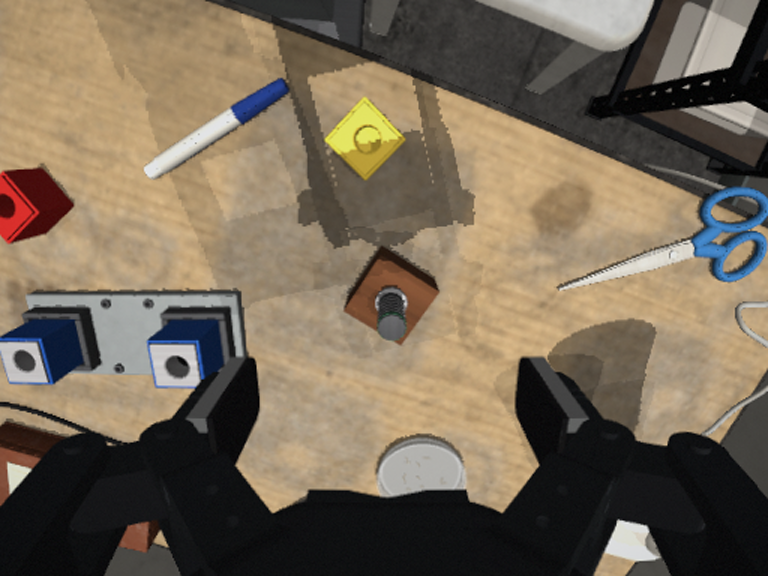

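Close view: the gauge (dark handle top at raw pixel (261,219), collar about (260,199)) is in the wooden block. The blue adapters are at raw (18,240) and (117,243) in the grey fixture. Red and yellow are the decoys.

Run:
```python
from h import *
c=lc("w1")
print("gauge top@.091",onz(c,(391/1.5,327/1.5),.091).round(4))
for p in [(345,306),(383,247),(439,290),(402,345)]: print(onz(c,np.array(p)/1.5,.036).round(4))
S=cam("scene");print("tri w-s",tri([(c,(391/1.5,327/1.5)),(S,(294*.64,319*.64))]).round(4))
print("a1",onz(c,(177.5/1.5,366/1.5),.068).round(4),"a2",onz(c,(24/1.5,359/1.5),.068).round(4))
im=cv2.imread("pics/w1_raw.png")[190:245,230:295];cv2.imwrite("pics/w1c.png",cv2.resize(im,None,fx=9,fy=9,interpolation=cv2.INTER_CUBIC))
```

```text
gauge top@.091 [0.4821 0.2706 0.091 ]
[0.4899 0.2345 0.036 ]
[0.4388 0.261  0.036 ]
[0.4699 0.3086 0.036 ]
[0.5203 0.2837 0.036 ]
tri w-s [0.4831 0.2698 0.0874]
a1 [0.5392 0.109  0.068 ] a2 [ 0.5471 -0.0211  0.068 ]
```

View pics/w1c.png

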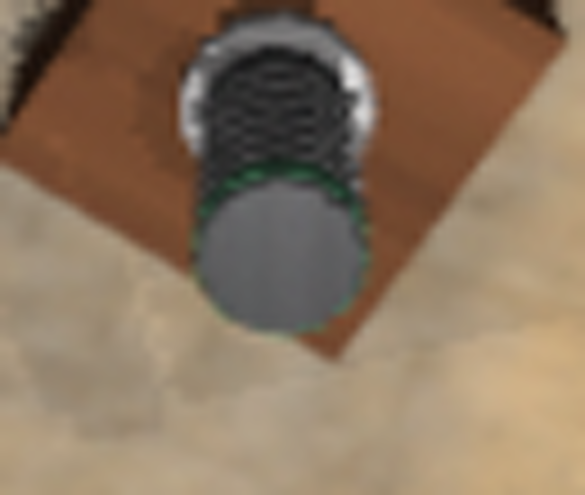

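Emit:
servo_tool(
  rows=[
    [[0,0,0,-0.0223,0.0012,0.01,1],[0,0,0,-0.0224,0.0012,0.02,1],[0,0,0,0,0,0.035,1],[0,0,0,0,0,0.035,1],[0,0,0,0,0,0.035,1],[0,0,0,0,0,0.03,1],[0,0,0,0,0,0.015,1],[0,0,0,0,0,0,1]],
  ],
  squeeze=40,
)

```text
t: 2.15
tcp_pos: [0.4792, 0.2704, 0.0665]
tool_rot: [-0.042, 0.999, -0.001, -0.004]
force: [-0.8, -0.5, -0.2]
finger_gap: 1.002
gripper_force: 0.0
```

Emit:
servo_tool(
  rows=[
    [[0,0,0,0,0,0,-0.2],[0,0,0,0,0,0,-0.4],[0,0,0,0,0,0,-0.6],[0,0,0,0,0,0,-1],[0,0,0,0,0,0,-1],[0,0,0,0,0,0,-1],[0,0,0,0,0,0,-1],[0,0,0,0,0,0,-1]],
  ],
)

```text
t: 2.82
tcp_pos: [0.4827, 0.2712, 0.0716]
tool_rot: [-0.043, 0.999, 0.0, 0.001]
force: [-0.0, -1.3, 6.7]
finger_gap: 0.219
gripper_force: 38.8
```

Emit:
servo_tool(
  rows=[
    [[0,0,0,0,0,-0.015,-1],[0,0,0,0,0,-0.03,-1],[0,0,0,0,0,-0.035,-1],[0,0,0,0,0,-0.035,-1],[0,0,0,0,-0.02,-0.035,-1],[0,0,0,0.001,-0.035,-0.02,-1],[0,0,0,0.001,-0.038,-0.008,-1],[0,0,0,0.001,-0.038,0,-1]],
  ],
)

```text
t: 3.48
tcp_pos: [0.4914, 0.1395, 0.2512]
tool_rot: [-0.044, 0.999, 0.0, 0.003]
force: [1.0, -0.9, -1.6]
finger_gap: 0.223
gripper_force: 39.7
```

Emit:
servo_tool(
  rows=[
    [[0,0,0,0,-0.038,0,-1],[0,0,0,0,-0.035,0,-1],[0,0,0,0,-0.025,0,-1],[0,0,0,0,0,0,-1],[0,0,0,0,0,0,-1],[0,0,0,0,0,0,-1]],
  ],
)

```text
t: 3.98
tcp_pos: [0.4982, 0.0431, 0.2482]
tool_rot: [-0.043, 0.999, 0.0, -0.0]
force: [-0.4, 0.3, -1.2]
finger_gap: 0.221
gripper_force: 39.8
```

Run:
```python
from h import *
st();shot("w2")
```

```text
t 3.98 p [0.4982 0.0431 0.2482] q [-4.270e-02  9.991e-01  4.000e-04 -4.000e-04] F [-0.43  0.34 -1.21] gap 0.2212 g 39.75632965564728
```

View pics/w2.png

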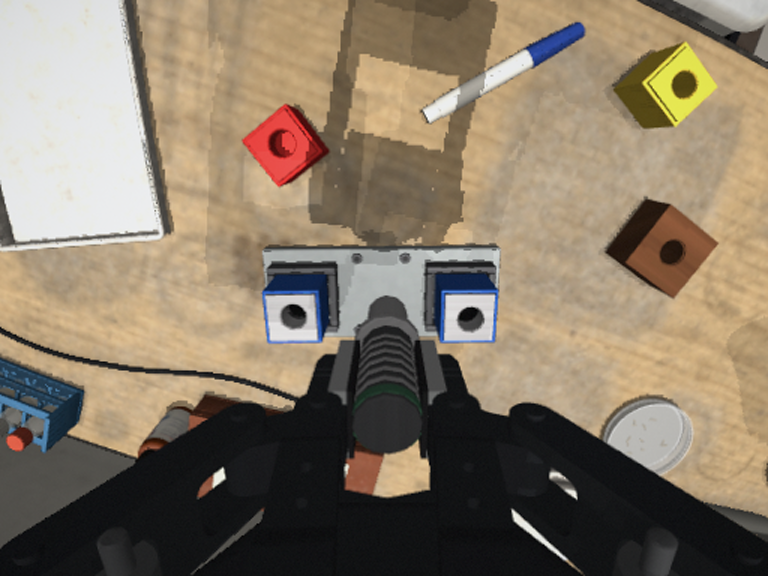

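The gauge is held (foot at about (387,305) in the 1.5x view). The bores are at 1.5x (293,316) for adapter_2 and (470,318) for adapter_1. I'll enlarge this for a precise reading.

Run:
```python
from h import *
im=cv2.imread("pics/w2_raw.png");c=lc("w2")
cv2.imwrite("pics/w2c.png",cv2.resize(im[155:235,172:332],None,fx=5,fy=5,interpolation=cv2.INTER_CUBIC))
g=cv2.cvtColor(im,cv2.COLOR_BGR2GRAY)
for n,(x,y) in dict(a2=(195.5,211),a1=(313,212)).items():
    x0,y0=int(x)-14,int(y)-14
    p=g[y0:y0+28,x0:x0+28]; big=cv2.resize(p,None,fx=8,fy=8,interpolation=cv2.INTER_CUBIC)
    m=(big<130).astype(np.uint8)
    k,l,s,ce=cv2.connectedComponentsWithStats(m)
    for i in range(1,k):
        if s[i,4]>1500 :
            uv=(np.array(ce[i])+.5)/8-.5+[x0,y0]; print(n,s[i]/8,uv.round(2),onz(c,uv,.068).round(4))
```

```text
a2 [   6.125    5.75    17.25    16.5   1796.75 ] [195.29 210.45] [ 0.5487 -0.022   0.068 ]
a1 [   5.875    6.5     18.      16.75  1808.25 ] [313.3  212.26] [0.5399 0.1078 0.068 ]
```

View pics/w2c.png

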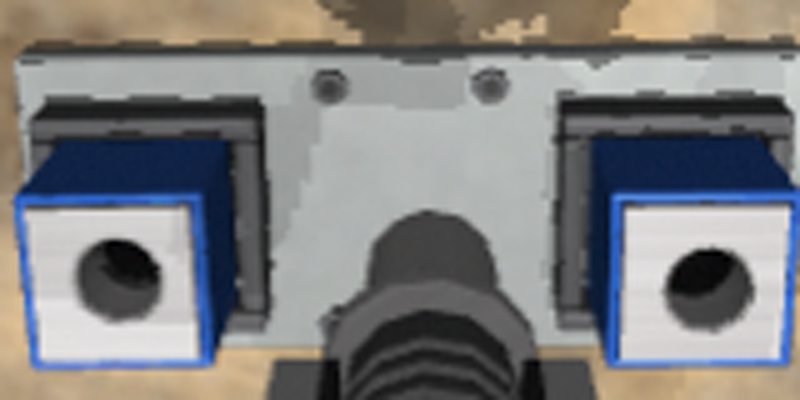

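Run:
```python
from h import *
c=lc("w2"); t=np.array([.4982,.0431,.2482]); n=np.array([-.0427,.9991])
X=np.array([*(2*n[0]*n-[1,0]),0]);Y=np.array([*(2*n[1]*n-[0,1]),0]);Z=np.array([0,0,-1.])
C=-c[2][:3,:3].T@c[2][:3,3];print("cam in tool",[(C-t)@a for a in (X,Y,Z)])
def crop(p): u=proj(c,p); return (((u-[172,155])+.5)*5-.5).round(1)
for z,r in((.0676,.009),(.0676,.008),(.0666,.009),(.0356,.013),(-.0194,.010)):
    ps=[crop(t+Z*z+r*(np.cos(a)*X+np.sin(a)*Y)) for a in np.linspace(0,2*np.pi,73)]
    ps=np.array(ps); print(z,r,"L %.0f R %.0f top %.0f bot %.0f ctr"%(ps[:,0].min(),ps[:,0].max(),ps[:,1].min(),ps[:,1].max()),crop(t+Z*z))
B={"a1":np.array([.5399,.1078,.068]),"a2":np.array([.5487,-.022,.068])}
for k,b in B.items():
    d=b-t; print(k,"tool shift",(d@X).round(4),(d@Y).round(4))
```

```text
cam in tool [np.float64(0.0734829239438401), np.float64(-0.0006310631564126056), np.float64(-0.12351827363170934)]
0.0676 0.009 L 369 R 499 top 211 bot 333 ctr [434.2 273.1]
0.0676 0.008 L 376 R 492 top 218 bot 327 ctr [434.2 273.1]
0.0666 0.009 L 369 R 500 top 214 bot 336 ctr [434.2 275.7]
0.0356 0.013 L 324 R 546 top 267 bot 470 ctr [435.1 371. ]
-0.0194 0.01 L 316 R 559 top 546 bot 752 ctr [437.7 652.3]
a1 tool shift -0.0471 0.0609
a2 tool shift -0.0448 -0.0692
```

Emit:
servo_tool(
  rows=[
    [[0,0,0,-0.018,0.023,0,-1],[0,0,0,-0.018,0.023,0.01,-1],[0,0,0,-0.0111,0.0149,0.025,-1],[0,0,0,0,0,0.03,-1],[0,0,0,0,0,0.02,-1],[0,0,0,0,0,0.01,-1],[0,0,0,0,0,0,-1],[0,0,0,0,0,0,-1]],
  ],
)

```text
t: 4.7
tcp_pos: [0.5403, 0.1082, 0.1533]
tool_rot: [-0.044, 0.999, 0.0, -0.0]
force: [0.4, -0.9, -1.2]
finger_gap: 0.225
gripper_force: 39.8
```

Run:
```python
from h import *
st();c=cam("wrist");u=proj(c,[.5399,.1078,.068]);print(u)
shot("w3",crop=(int(u[0])-40,int(u[1])-45,80,70),s=8);print(int(u[0])-40,int(u[1])-45)
```

```text
t 4.7 p [0.5403 0.1082 0.1533] q [-4.37e-02  9.99e-01  0.00e+00 -3.00e-04] F [ 0.37 -0.91 -1.18] gap 0.2255 g 39.821845293045044
[257.94218195 200.07442999]
217 155
```

View pics/w3.png

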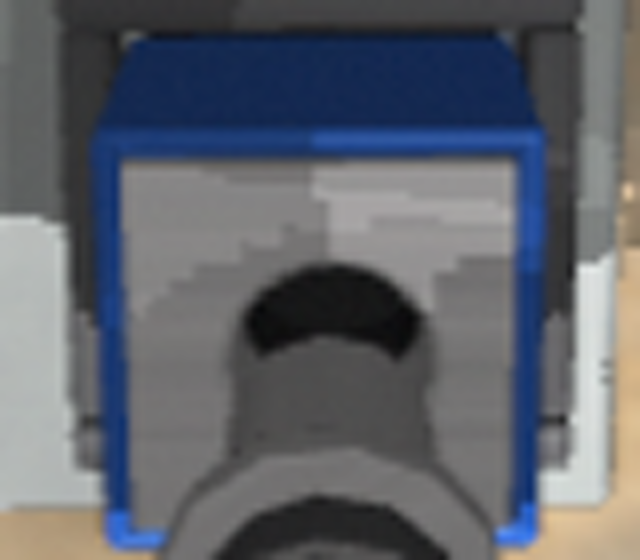

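Run:
```python
from h import *
c=lc("w3");t=np.array([.5403,.1082,.1533]); n=np.array([-.0437,.999])
X=np.array([*(2*n[0]*n-[1,0]),0]);Y=np.array([*(2*n[1]*n-[0,1]),0])
def ext(o,r):
    p=np.array([((proj(c,o+r*(np.cos(a)*X+np.sin(a)*Y))-[217,155])+.5)*8-.5 for a in np.linspace(0,6.2832,91)]);return p.min(0).round(0),p.max(0).round(0)
print("bore",ext(np.array([.5399,.1078,.068]),.0095)); print("foot",ext(t-[0,0,.0676],.009),ext(t-[0,0,.0676],.008)); print("foot", ext(t-[0,0,.0656],.009))
print("px/mm",np.linalg.norm(proj(c,[.5399,.1078,.068])-proj(c,[.5409,.1078,.068]))*8)
for p in((243,340),(333,263)): print(onz(c,(np.array(p)+.5)/8-.5+[217,155],.068)-[.5399,.1078,.068])
```

```text
bore (array([229., 267.]), array([433., 459.]))
foot (array([231., 338.]), array([440., 533.])) (array([243., 349.]), array([428., 522.]))
foot (array([230., 345.]), array([441., 542.]))
px/mm 10.107547249042517
[-0.00165987 -0.00836875  0.        ]
[-0.00984027 -0.00067163  0.        ]
```

Emit:
servo_tool(
  rows=[
    [[0,0,0,0.0005,-0.0003,0.005,-1],[0,0,0,0,0,0.005,-1],[0,0,0,0,0,0.004,-1],[0,0,0,0,0,0.003,-1],[0,0,0,0,0,0.003,-1],[0,0,0,0,0,0.003,-1],[0,0,0,0,0,0,-1],[0,0,0,0,0,0,-1]],
  ],
)

```text
t: 5.42
tcp_pos: [0.5401, 0.1072, 0.1302]
tool_rot: [-0.043, 0.999, 0.0, 0.0]
force: [0.3, 3.0, -1.5]
finger_gap: 0.223
gripper_force: 39.9
```

Emit:
servo_tool(
  rows=[
    [[0,0,0,0,0.0005,0.002,-1],[0,0,0,0,0,0.003,-1],[0,0,0,0,0,0.003,-1],[0,0,0,0,0,0.003,-1],[0,0,0,0,0,0,-1],[0,0,0,0,0,0,-1]],
  ],
)

```text
t: 5.92
tcp_pos: [0.5399, 0.1075, 0.1189]
tool_rot: [-0.043, 0.999, 0.0, -0.0]
force: [0.9, 0.5, -1.0]
finger_gap: 0.219
gripper_force: 39.9
```

Emit:
servo_tool(
  rows=[
    [[0,0,0,0,0,0.002,-1],[0,0,0,0,0,0.002,-1],[0,0,0,0,0,0.002,-1],[0,0,0,0,0,0.001,-1],[0,0,0,0,0,0,-1],[0,0,0,0,0,0,-1]],
  ],
)

```text
t: 6.42
tcp_pos: [0.5399, 0.1075, 0.1122]
tool_rot: [-0.043, 0.999, 0.0, -0.0]
force: [0.4, 1.2, -1.9]
finger_gap: 0.224
gripper_force: 39.9
```

Emit:
servo_tool(
  rows=[
    [[0,0,0,0,0,0.002,-1],[0,0,0,0,0,0.002,-1],[0,0,0,0,0,0.002,-1],[0,0,0,0,0,0,-1],[0,0,0,0,0,0,-1]],
  ],
)

```text
t: 6.83
tcp_pos: [0.5399, 0.1075, 0.1061]
tool_rot: [-0.043, 0.999, 0.0, -0.0]
force: [-0.7, -0.1, -1.4]
finger_gap: 0.224
gripper_force: 39.9
```

Emit:
servo_tool(
  rows=[
    [[0,0,0,0,0,0.001,-1],[0,0,0,0,0,0.001,-1],[0,0,0,0,0,0.001,-1],[0,0,0,0,0,0,-1],[0,0,0,0,0,0,-1]],
  ],
)

```text
t: 7.25
tcp_pos: [0.5399, 0.1075, 0.1035]
tool_rot: [-0.043, 0.999, 0.0, 0.0]
force: [-0.1, 0.8, 0.8]
finger_gap: 0.221
gripper_force: 40.1
```

Adapter_1 passed: the plug went past the 20 mm stop without resistance and the collar is seated at the predicted height. Releasing.

Emit:
servo_tool(
  rows=[
    [[0,0,0,0,0,0,-0.4],[0,0,0,0,0,0,0],[0,0,0,0,0,0,0.5],[0,0,0,0,0,0,1],[0,0,0,0,0,0,1],[0,0,0,0,0,0,1],[0,0,0,0,0,0,1],[0,0,0,0,0,0,1]],
  ],
)

```text
t: 7.92
tcp_pos: [0.5399, 0.1075, 0.1033]
tool_rot: [-0.043, 0.999, -0.0, -0.0]
force: [0.4, -0.3, -0.1]
finger_gap: 1.001
gripper_force: 0.0
```

Emit:
servo_tool(
  rows=[
    [[0,0,0,0,0,-0.015,1],[0,0,0,0,0,-0.03,1],[0,0,0,0,0,-0.035,1],[0,0,0,0,0,-0.035,1],[0,0,0,0.01,-0.02,-0.03,1],[0,0,0,0.02,-0.035,0,1],[0,0,0,0,0,0,1],[0,0,0,0,0,0,1]],
  ],
)

```text
t: 8.58
tcp_pos: [0.5141, 0.0489, 0.2489]
tool_rot: [-0.041, 0.999, 0.0, 0.0]
force: [0.3, -0.0, 0.1]
finger_gap: 0.997
gripper_force: 0.0
```

Run:
```python
from h import *
st();shot("w4")
```

```text
t 8.58 p [0.5141 0.0489 0.2489] q [-4.150e-02  9.991e-01  0.000e+00  2.000e-04] F [ 0.34 -0.03  0.09] gap 0.9967 g 0.0
```

View pics/w4.png

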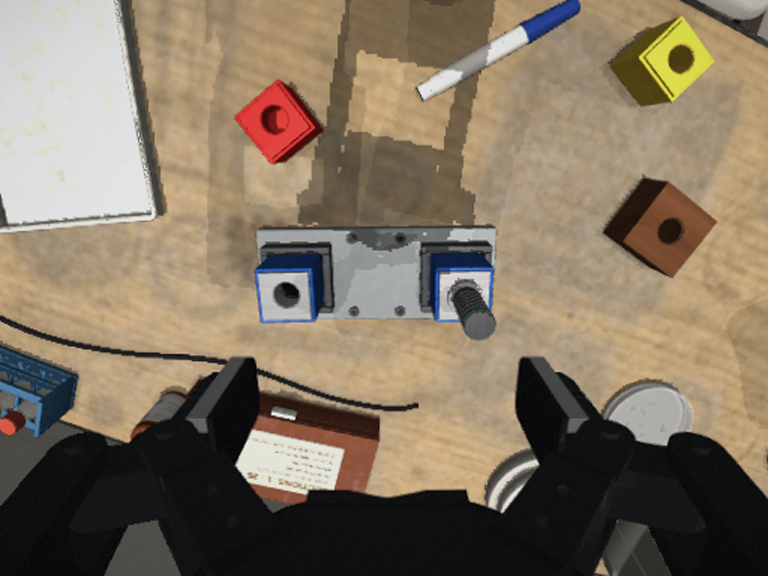

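The gauge stands in adapter_1 (1.5x: collar (463,293), top (479,325)). Adapter_2's top face has corners at about (256,269), (318,266), (317,321), (260,321).

Run:
```python
from h import *
c=lc("w4");t=np.array([.5141,.0489,.2489]); n=np.array([-.0415,.9991])
X=np.array([*(2*n[0]*n-[1,0]),0]);Y=np.array([*(2*n[1]*n-[0,1]),0])
im=cv2.imread("pics/w4_raw.png");hsv=cv2.cvtColor(im,cv2.COLOR_BGR2HSV)
sub=hsv[172:220,165:220].astype(int); m=((sub[...,1]<60)&(sub[...,2]>120)).astype(np.uint8)
k,l,s,ce=cv2.connectedComponentsWithStats(m)
lab=l[24-10:24+15,10:45]; i=np.bincount(lab[lab>0]).argmax()
cn=max(cv2.findContours((l==i).astype(np.uint8),0,2)[0],key=cv2.contourArea)
r=cv2.minAreaRect(cn);print("face",r)
P=[onz(c,np.array(q)+[165,172],.068) for q in cv2.boxPoints(r)];print(np.round(P,4))
ctr=np.mean(P,0)
man=np.mean([onz(c,np.array(q)/1.5,.0665) for q in((256,269),(318,266),(317,321),(260,321))],0)
print(ctr,man); d=ctr-t;print("tool shift",d@X,d@Y); d=man-t;print("tool shift man",d@X,d@Y)
e=np.array([.4147,-.233,0])-ctr;print("to tray",e@X,e@Y)
print("tray right wall", [onz(c,np.array(q)/1.5,.018).round(4) for q in ((157,214),(3,230))])
```

```text
face ((24.516647338867188, 24.999446868896484), (31.149370193481445, 34.21433639526367), 88.09085083007812)
[[ 0.5343 -0.0425  0.068 ]
 [ 0.5301 -0.0057  0.068 ]
 [ 0.5657 -0.0034  0.068 ]
 [ 0.5703 -0.0415  0.068 ]]
[ 0.55009314 -0.02325912  0.068     ] [ 0.54955008 -0.02106876  0.0665    ]
tool shift -0.029885347539153503 -0.07488420315745159
tool shift man -0.029525792067757847 -0.07265669506987922
to tray 0.1523196063091535 -0.1977586387005484
tray right wall [array([ 0.5063, -0.1399,  0.018 ]), array([ 0.5292, -0.2808,  0.018 ])]
```

Emit:
servo_tool(
  rows=[
    [[0,0,0,-0.0149,-0.0367,0,1],[0,0,0,-0.0148,-0.0368,0,1],[0,0,0,0,0,0.035,1],[0,0,0,0,0,0.04,1],[0,0,0,0,0,0.04,1],[0,0,0,0,0,0.035,1],[0,0,0,0,0,0.025,1],[0,0,0,0,0,0.015,1]],
  ],
  squeeze=40,
)

```text
t: 9.3
tcp_pos: [0.5487, -0.019, 0.054]
tool_rot: [-0.043, 0.999, 0.001, -0.003]
force: [-0.5, -0.0, 0.3]
finger_gap: 1.002
gripper_force: 0.0
```

Emit:
servo_tool(
  rows=[
    [[0,0,0,0,0,0.005,1],[0,0,0,0,0,0,1],[0,0,0,0,0,0,0.4],[0,0,0,0,0,0,0.2],[0,0,0,0,0,0,0],[0,0,0,0,0,0,-0.3],[0,0,0,0,0,0,-1],[0,0,0,0,0,0,-1]],
  ],
)

```text
t: 9.97
tcp_pos: [0.5517, -0.0209, 0.0545]
tool_rot: [-0.043, 0.999, -0.0, 0.001]
force: [0.7, -1.0, 3.9]
finger_gap: 0.483
gripper_force: 46.7
```

Emit:
servo_tool(
  rows=[
    [[0,0,0,0,0,-0.01,-1],[0,0,0,0,0,-0.02,-1],[0,0,0,0,0,-0.03,-1],[0,0,0,0,0,-0.03,-1],[0,0,0,0.008,-0.01,-0.02,-1],[0,0,0,0.0187,-0.0235,0,-1],[0,0,0,0.024,-0.031,0,-1],[0,0,0,0.024,-0.031,0,-1]],
  ],
)

```text
t: 10.63
tcp_pos: [0.4834, -0.1219, 0.1641]
tool_rot: [-0.044, 0.999, 0.0, 0.0]
force: [1.2, -0.5, -1.7]
finger_gap: 0.488
gripper_force: 46.1
```

Emit:
servo_tool(
  rows=[
    [[0,0,0,0.024,-0.031,0,-1],[0,0,0,0.024,-0.031,0,-1],[0,0,0,0.02,-0.026,0,-1],[0,0,0,0.012,-0.016,0.02,-1],[0,0,0,0,0,0.03,-1],[0,0,0,0,0,0.025,-1],[0,0,0,0,0,0.015,-1],[0,0,0,0,0,0,-1]],
  ],
)

```text
t: 11.3
tcp_pos: [0.4115, -0.231, 0.0709]
tool_rot: [-0.042, 0.999, 0.003, -0.003]
force: [-1.1, 0.3, -2.0]
finger_gap: 0.491
gripper_force: 45.8
```

Run:
```python
from h import *
st();shot("w5")
```

```text
t 11.3 p [ 0.4115 -0.231   0.0709] q [-0.0423  0.9991  0.0029 -0.0026] F [-1.1   0.26 -1.99] gap 0.4907 g 45.757429003715515
```

View pics/w5.png

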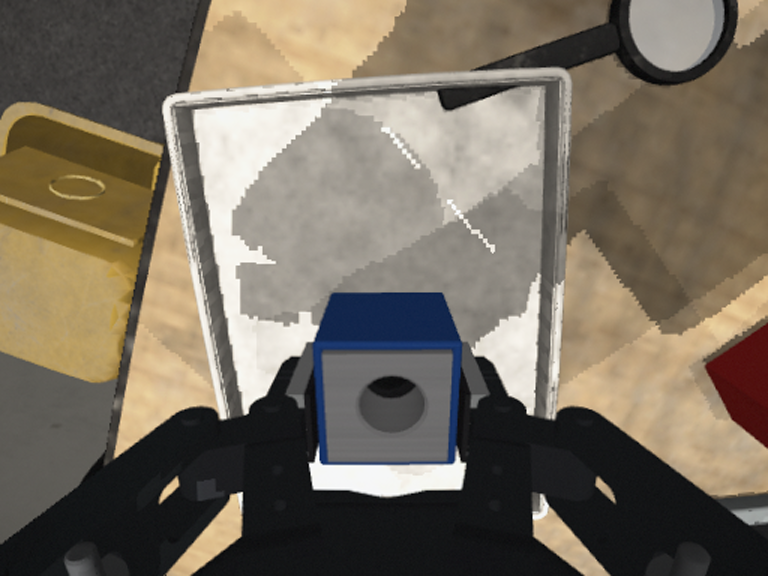

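The adapter is held upright over the tray's middle (1.5x face centre (388,405), clear of the walls). Lowering.

Emit:
servo_tool(
  rows=[
    [[0,0,0,0,0,0.015,-1],[0,0,0,0,0,0.01,-1],[0,0,0,0,0,0.005,-1],[0,0,0,0,0,0.002,-1],[0,0,0,0,0,0,-1],[0,0,0,0,0,0,-1]],
  ],
)

```text
t: 11.85
tcp_pos: [0.414, -0.2327, 0.0418]
tool_rot: [-0.043, 0.999, -0.0, 0.0]
force: [-0.2, 0.8, -2.4]
finger_gap: 0.481
gripper_force: 45.9
```

Emit:
servo_tool(
  rows=[
    [[0,0,0,0,0,0.001,-1],[0,0,0,0,0,0.001,-1],[0,0,0,0,0,0,-1],[0,0,0,0,0,0,-1]],
  ],
)

```text
t: 12.18
tcp_pos: [0.4137, -0.2326, 0.0395]
tool_rot: [-0.043, 0.999, -0.0, 0.0]
force: [0.5, -0.0, -2.8]
finger_gap: 0.484
gripper_force: 45.9
```

Emit:
servo_tool(
  rows=[
    [[0,0,0,0,0,0.0015,-1],[0,0,0,0,0,0.0015,-1],[0,0,0,0,0,0,-1],[0,0,0,0,0,0,-1]],
  ],
)

```text
t: 12.52
tcp_pos: [0.4136, -0.2325, 0.0362]
tool_rot: [-0.043, 0.999, 0.0, -0.0]
force: [-0.9, -0.1, -2.7]
finger_gap: 0.483
gripper_force: 45.9
```

Emit:
servo_tool(
  rows=[
    [[0,0,0,0,0,0.001,-1],[0,0,0,0,0,0,-1],[0,0,0,0,0,0,-1]],
  ],
)

```text
t: 12.77
tcp_pos: [0.4137, -0.2326, 0.0353]
tool_rot: [-0.043, 0.999, 0.0, -0.0]
force: [-0.2, -1.5, -2.5]
finger_gap: 0.49
gripper_force: 45.9
```

Emit:
servo_tool(
  rows=[
    [[0,0,0,0,0,0.001,-1],[0,0,0,0,0,0,-1],[0,0,0,0,0,0,-1]],
  ],
)

```text
t: 13.02
tcp_pos: [0.4137, -0.2326, 0.0349]
tool_rot: [-0.043, 0.999, -0.0, 0.0]
force: [-0.6, 0.3, 5.3]
finger_gap: 0.485
gripper_force: 46.8
```

Contact with the floor. Releasing partially, rising, and looking.

Emit:
servo_tool(
  rows=[
    [[0,0,0,0,0,0,0.1],[0,0,0,0,0,0,0.2],[0,0,0,0,0,0,0.4],[0,0,0,0,0,0,0.4],[0,0,0,0,0,0,0.4],[0,0,0,0,0,-0.01,0.4],[0,0,0,0,0,-0.03,0.4],[0,0,0,0,0,-0.035,0.4]],
  ],
)

```text
t: 13.68
tcp_pos: [0.4125, -0.2316, 0.109]
tool_rot: [-0.043, 0.999, 0.002, -0.002]
force: [0.3, -0.2, 0.2]
finger_gap: 0.7
gripper_force: 0.0
```

Emit:
servo_tool(
  rows=[
    [[0,0,0,0,0,-0.035,0.4],[0,0,0,0.02,0.02,-0.035,0.4],[0,0,0,0.02,0.035,-0.02,0.4],[0,0,0,0,0.035,0,0.4],[0,0,0,0,0,0,0.4],[0,0,0,0,0,0,0.4],[0,0,0,0,0,0,0.4]],
  ],
)

```text
t: 14.27
tcp_pos: [0.3701, -0.1507, 0.1958]
tool_rot: [-0.043, 0.999, -0.001, 0.001]
force: [-0.0, -0.3, -0.0]
finger_gap: 0.701
gripper_force: 0.0
```

Run:
```python
from h import *
st();shot("s6","scene",crop=(200,130,250,140),s=3.2)
```

```text
t 14.27 p [ 0.3701 -0.1507  0.1958] q [-4.350e-02  9.991e-01 -8.000e-04  8.000e-04] F [-0.04 -0.25 -0.01] gap 0.7008 g 0.0
```

View pics/s6.png

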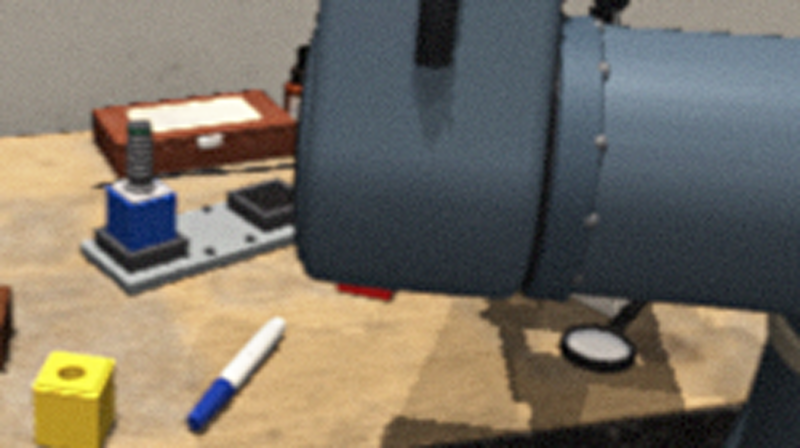

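The gauge stands upright with its collar on adapter_1 (140,185), and the right pocket is empty. The tray is hidden by the arm, so I'll check it numerically from the wrist camera.

Run:
```python
from h import *
c=cam("wrist");im=manip.snapshot("wrist");h=cv2.cvtColor(im,cv2.COLOR_BGR2HSV)
m=cv2.inRange(h,(105,120,40),(130,255,255));k,l,s,ce=cv2.connectedComponentsWithStats(m)
print([(a.tolist()) for a in s[1:] if a[4]>100])
P=np.array([.4137,-.2326,0]);R=[np.array([-.086,.9962,0]),np.array([.9962,.086,0])]
pts=np.array([proj(c,P+[0,0,z]+.021*(i*R[0]+j*R[1])) for z in(.002,.048) for i in(-1,1) for j in(-1,1)])
print("predicted upright box",pts.min(0),pts.max(0)); print(pts.round(1).tolist())
```

```text
[[151, 181, 51, 50, 999], [458, 305, 32, 26, 201]]
predicted upright box [149.66578809 181.01031242] [203.19551577 233.39001338]
[[163.9, 181.1], [167.3, 215.9], [201.1, 181.0], [203.2, 216.0], [149.7, 193.9], [154.3, 233.1], [192.4, 193.9], [195.2, 233.4]]
```

The blue outline spans x 151–202, y 181–231. The box predicted for an upright adapter on the tray floor is x 150–203, y 181–233, so it stands upright in the tray.

```bash
python3 -c "
from station import manip; print(manip.sign_off())"
```

```text
the job is handed in; nothing more can be done
None
```

The job is handed in: the gauge passed adapter_1 and stands fully home in it, in its left pocket. Adapter_2 was not gauged; I rejected it by elimination, and it stands upright in the steel tray.

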